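# Clear the loading deck and hold the vial block home in its corner

### The arm

A 6-joint arm with a two-finger parallel gripper is mounted at the origin on the work surface. World frame = base frame: x ahead of the robot, y to its left, z up, the work surface at z = 0. Lengths are in mm, angles in rad, forces in N, time in s.
With the tool pointing down it reaches from about 275 to 1000 mm from the base axis. Payload 8.4 kg.
Tool frame: the origin (TCP) lies at the very end of the fingers, on their centre line; the grasp point (between the pads) lies 19 mm behind it; z points along the fingers, x is the direction in which the jaws open and shut, and the axes are right-handed (so a half turn about z gives the same grasp; the last joint's range is limited). The gripper opens to 85 mm and grips with 20 to 120 N. Pads are 22 mm wide; open, the fingers measure 114 mm over their backs; the gripper's body (76 mm by 85 mm) begins 54 mm behind the grasp point. The pads swing forward as they close: fully open they stand 13 mm farther back than shut.
Start: joints at [-1.125, 0.353, 1.633, -0, 1.155, -0.002], TCP at [270.614, -563.379, 231.281] pointing down, gripper open.
Joint ranges: [-2.63, 2.63], [-0.92, 2.1], [0.06, 2.66], [-1.3, 4.44], [0, 2.69], [-3.02, 3.02]. Speed limits (rad/s): [2.22, 2.22, 2.79, 3.14, 3.14, 3.14].

### API

Orientations are given as [roll, pitch, yaw] about the fixed x, y, z axes, in that order (R = Rz(yaw) Ry(pitch) Rx(roll)).
In Python, from rig import r gives the robot as it stands.
- The arm moves only by the tool arm_command, never from a script. Its argument "targets" is a list of rows, each a list of 6 numbers: the shift along the tool's x, y, z in m, then the turn, a rotation vector about the tool's x, y, z in rad. A call has 1 to 20 rows; each row shifts and turns the commanded pose from where the row before left it, along the tool's axes as they then stand; what a row does not reach is not made up. A row lasts 1/12 s, in which the tool goes at most 41.7 mm and 7.16 degrees, less where a joint would pass 70% of its speed; a pose out of reach is approached as far as the arm can. A call is refused whole if a number of a shift passes 0.0417 or a number of a turn 0.125, either way. A call with a gripper value outside its range is refused whole. "fingers" is the finger opening in m, from 0 to 0.0854, set as the call begins (left out, the last holds). The fingers move at their own pace and stop on an object; "squeeze" is the grip in N (left out, the last holds). Time passes only in rows, so rows that do not move let the fingers close. It gives the time, the measured TCP pose, the force and the opening at its end, in the units of the state.
- r.sense(): the state, without advancing time (a new reading comes with each control period).
- r.grab_frame(name): name is "scene" or "top"; returns a dict with "image" (384x512x3 uint8, blue, green, red), "fx", "fy", "cx", "cy" (pixels), "k1" (the pictures are not rectified: a ray, as slopes to the right and down, at radius r is drawn at 1 + k1 r^2 times it, then the intrinsics apply), "xyz" and "orientation" of the camera in the world. Camera axes: x right, y down, z forward; pixel columns grow to the right and rows downward; lengths in mm; the calibration is good to about 2 mm. A picture is of the moment at which its call begins. There is no depth.
- r.sign_off(): hands the job in, once; it reports no verdict.
The state is a dict: "clock": time; "qpos": joint angles; "qvel": joint speeds; "joint_efforts": joint torques, N m; "eef_pos": TCP position; "tcp_rot": TCP orientation; "contact_force": force on the tool from outside, world axes, zero at the start; "wrist_torque": the same for the moment, N m; "opening": opening from 0.0 (shut) to 1.0 (fully open).
Only numpy, scipy, OpenCV 4.12 (cv2) and the standard library are available. Lean on these libraries where they do the work, as an engineer would, in place of code of your own. Each camera call takes 0.05 s, during which the arm holds its last target.

### The job

The orange locking key has been left lying in the fenced corner of the loading deck: hang it by its eye on the hook of the stand and let go, so that it hangs freely. Then take the vial block by its green fin, set it flat on the deck and press it home into the corner, its long side flush against the long blue fence and its end against the short blue fence, and finish while still holding it pressed against both. Leave the jar, the tip box and the beaker where they are.

Things in the scene. Friction and masses are not known exactly. Their poses are not given: they have to be found in the camera images.
- deck: Fixed loading deck: a flat aluminium plate 260 (x) x 210 (y) x 12 mm on the bench. Origin at the centre of its underside, so its top is at 12 mm; z up. Two blue fences stand on it along its +y and +x edges, 14 mm thick, their tops 16 mm above the plate (28 mm above the bench).
- long_fence: Long blue fence, fixed to the deck along its +y edge, 170 (along deck x) x 14 (along deck y) x 16 mm high. Origin at the centre of its underside, at deck (29, 87, 12) mm; its axes are parallel to the deck's. Its working face looks to deck -y (7 mm from its origin, deck y = +80 mm).
- short_fence: Short blue fence, fixed to the deck along its +x edge, 14 (along deck x) x 110 (along deck y) x 16 mm high. Origin at the centre of its underside, at deck (107, 25, 12) mm; its axes are parallel to the deck's. Its working face looks to deck -x (7 mm from its origin, deck x = +100 mm).
- corner (a point): The point on the deck's top where the two working faces meet, at deck (100, 80, 12) mm; axes as the deck's, the open nest lies to -x and -y. Block home: its centre 42 mm to -x and 28 mm to -y of this point. All is rigid and dry (friction about 1): bearing down on the block lets the plate take up the push; with little weight on it, about 10 N towards each fence holds it well.
- key: Loose orange key, about 70 g, lying flat on the deck, eye towards the short fence. Handle bar 90 (x) x 14 (y) x 14 mm (z). Origin: centre of the handle's underside, near the centre of mass; x runs along the key to the eye, z up. Eye: flat steel ring, 40 mm outside, 28 mm inside diameter, 6 mm thick, level with the underside, centred 63 mm from the origin. A steel bit reaches to x = -73 mm.
- key_eye (a point): Centre of the hole of the key's eye: 63 mm along the key's x from its origin, 3 mm above its underside. Axes as the key's.
- hook_stand: Fixed hook stand. Origin on the bench under the hook, z up; the hook points to its -x, roughly to the robot. Base 90 x 100 x 12 mm centred at x = +20 mm; post 14 mm dia. at x = +50, 177 mm tall; from it an 8 mm bar runs level at height 175 to x = +8 mm, then bends up to the tip. Lower the eye over the tip, handle on the -x side; let go, the key swings down and hangs on the bar.
- hook_tip (a point): Top of the hook's upturned tip, at stand (-4, 0, 209) mm, 34 mm above the axis of the level bar. The upturned part is 8 mm in diameter and leans about 10 degrees to -x.
- vial_block: Loose aluminium vial block, 84 (x) x 56 (y) x 30 mm (z), about 0.4 kg, with a green grip fin on top: 60 (x) x 14 (y) mm, centred, from 30 to 66 mm height. Vial caps on its top stand up 4 mm at most. Origin: centre of its underside; x along its long side, z up. Half a turn makes no difference: either way round will do.
- jar: Bystander: screw-lid jar 56 mm in diameter, 75 mm tall. Origin at the centre of its underside.
- tip_box: Bystander: blue box with a white lid, 87 x 122 x 56 mm. Origin at the centre of its underside.
- beaker: Bystander: open white beaker, 60 mm in diameter, 70 mm tall. Origin at the centre of its underside.

How it is judged:
By the outcome, as a careful person would: the job done as asked, in the order asked, and still so for the second after the job is handed in, while the arm keeps its last pose, push and grip.
It also fails if it takes over 69 s, if anything falls off the work surface, if the arm or the gripper's body presses on something with over 40 N, if the wrist force passes 120 N, or if a joint passes its speed limit or range.

## Working session

There is one attempt and no reset: what is moved stays moved. The work goes in short steps, Python scripts to look and compute and a tool call to move; the robot and the scene stay as the last step left them, time stands still between calls to the robot, and variables do not carry over. Pictures are saved under pics/ and viewed, and the job is handed in when it is done.

Besides the shell and the picture viewer there is one more tool, called after "Request:" by a JSON object that holds its "method" and its "body", one argument or row to a line. arm_command: Moves the arm, as the interface text tells. Its arguments: {"type":"object","properties":{"targets":{"type":"array"},"fingers":{"type":"number"},"squeeze":{"type":"number"}},"required":["targets"]}

```bash
ls; mkdir -p pics; cat > h.py <<'E'
import numpy as np, cv2
from scipy.spatial.transform import Rotation as R
from rig import r
def rot(o): return R.from_euler('xyz',o)
def ray(f,u,v):
    K=np.array([[f['fx'],0,f['cx']],[0,f['fy'],f['cy']],[0,0,1]])
    xd=np.array([(u-f['cx'])/f['fx'],(v-f['cy'])/f['fy']]); x=xd.copy()
    for _ in range(30): x=xd/(1+f['k1']*(x@x))
    d=rot(f['orientation']).apply([x[0],x[1],1]); return np.array(f['xyz'],float),d/np.linalg.norm(d)
def plane(f,u,v,z):
    o,d=ray(f,u,v); return o+d*(z-o[2])/d[2]
def proj(f,p):
    c=rot(f['orientation']).inv().apply(np.array(p,float)-f['xyz']); x=c[:2]/c[2]; x=x*(1+f['k1']*(x@x))
    return np.array([f['cx']+f['fx']*x[0],f['cy']+f['fy']*x[1]])
def tri(f1,p1,f2,p2):
    o1,d1=ray(f1,*p1);o2,d2=ray(f2,*p2)
    A=np.stack([d1,-d2],1);s=np.linalg.lstsq(A,o2-o1,rcond=None)[0]
    a=o1+d1*s[0];b=o2+d2*s[1];return (a+b)/2,np.linalg.norm(a-b)
E
python3 - <<'E'
from h import *
import pickle
print(r.sense())
for n in('scene','top'):
    f=r.grab_frame(n);pickle.dump(f,open(n+'0.pkl','wb'))
    print({k:v for k,v in f.items() if k!='image'})
    cv2.imwrite(f'pics/{n}0.png',cv2.resize(f['image'],(800,600),interpolation=cv2.INTER_CUBIC))
E
```

```text
pics
{'clock': 0.0, 'qpos': array([-1.12540621e+00,  3.53630140e-01,  1.63412990e+00, -2.08945298e-05,
        1.15520128e+00, -2.40414992e-03]), 'qvel': array([-6.67629680e-04,  2.56685383e-04, -5.35889746e-04,  1.20845931e-03,
        5.32844656e-05,  1.94087268e-03]), 'joint_efforts': array([-1.16462135e-03, -6.05257416e+01, -3.42063403e+01, -7.06985020e-05,
        9.58168617e-03,  1.32217458e-06]), 'eef_pos': array([ 270.39945366, -562.95483052,  230.57474258]), 'tcp_rot': array([ 3.14157684e+00,  1.36870848e-03, -1.12299362e+00]), 'contact_force': array([-0.68428367, -0.66433096, -0.26092238]), 'wrist_torque': array([ 0.02952053,  0.00590277, -0.00923342]), 'opening': 0.9997501226845724}
{'fx': 368.9816268852688, 'fy': 368.9816268852688, 'cx': 254.16473819122467, 'cy': 194.55152963601734, 'k1': 0.016460009107122687, 'xyz': array([1345.96744284,  -25.35354803, 1009.30845338]), 'orientation': array([-2.38283715, -0.01899483,  1.48991417])}
{'fx': 349.88212968605995, 'fy': 349.88212968605995, 'cx': 252.16911569134973, 'cy': 189.4412723460811, 'k1': -0.011279553614040223, 'xyz': array([ 461.42983637,   80.31412298, 1314.52010624]), 'orientation': array([-3.06051192, -0.01884434, -1.56020121])}
```

View pics/scene0.png

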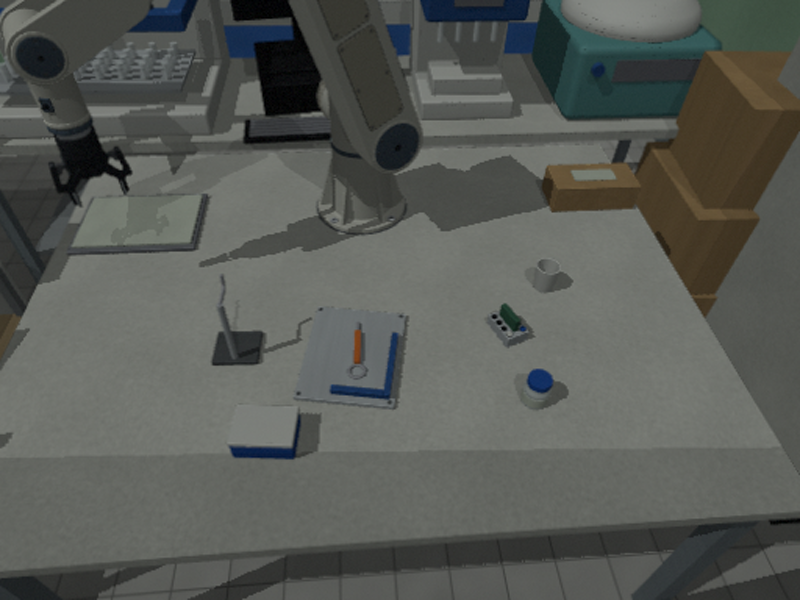

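View pics/top0.png

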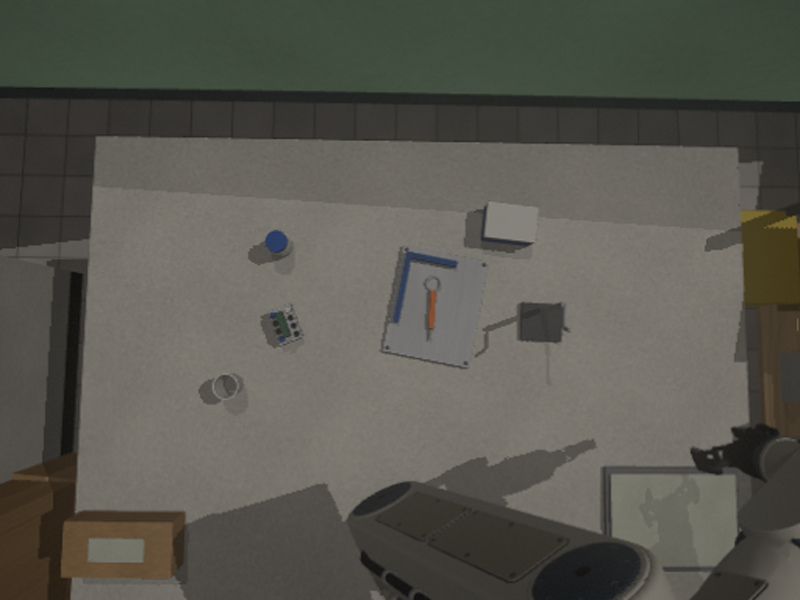

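Scene view: deck at about (352,357), key at (357,350), hook stand at (235,345), block with green fin at (508,322), jar at (538,388). The top view shows the same layout: key (432,308), stand (540,322), block (285,326). Next I'll zoom in and measure.

```bash
python3 - <<'E'
from h import *
import pickle
S=pickle.load(open('scene0.pkl','rb'));T=pickle.load(open('top0.pkl','rb'))
def crop(f,x0,y0,w,h,k,n): cv2.imwrite(n,cv2.resize(np.clip(f['image'][y0:y0+h,x0:x0+w].astype(float)*1.6,0,255).astype('uint8'),(w*k,h*k),interpolation=cv2.INTER_CUBIC))
a=lambda f,x0,y0,w,h,k:cv2.resize(np.clip(f['image'][y0:y0+h,x0:x0+w].astype(float)*1.6,0,255).astype('uint8'),(w*k,h*k),interpolation=cv2.INTER_CUBIC)
cv2.imwrite('pics/z1.png',a(S,125,170,135,100,5)[:, :])
cv2.imwrite('pics/z2.png',a(T,235,150,135,95,5))
b=np.hstack([a(S,300,185,50,50,7),a(T,160,185,50,50,7)]);cv2.imwrite('pics/z3.png',b)
for n,f in(('S',S),('T',T)):
    hsv=cv2.cvtColor(f['image'],cv2.COLOR_BGR2HSV)
    for c,lo,hi in(('orange',(3,120,60),(20,255,255)),('green',(55,80,20),(90,255,255)),('blue',(100,120,30),(125,255,255))):
        m=cv2.inRange(hsv,lo,hi);k,l,st,ce=cv2.connectedComponentsWithStats(m)
        for i in range(1,k):
            if 15<st[i,4]<1500:
                p=np.argwhere(l==i)[:,::-1].astype(np.float32);rr=cv2.minAreaRect(p)
                print(n,c,st[i],ce[i].round(1),rr)
E
```

```text
S orange [504  70   5   9  16] [505.9  73.7] ((506.0, 74.0), (8.0, 4.0), 90.0)
S orange [505  79   7  10  20] [508.1  83.9] ((508.1029357910156, 84.1617660522461), (3.7729687690734863, 9.775419235229492), 30.963754653930664)
S orange [497  80   8   8  16] [500.9  83.1] ((501.3970642089844, 82.8382339477539), (7.71743631362915, 5.487954616546631), 30.963754653930664)
S orange [485  88  10  11  26] [489.7  92.7] ((489.5000305175781, 93.5), (4.589284420013428, 12.279437065124512), 29.744882583618164)
S orange [483 100   8   8  22] [485.8 103.5] ((486.5, 103.5), (7.0, 7.0), 0.0)
S orange [479 111   7   6  16] [481.9 113.2] ((481.8000793457031, 112.90000915527344), (4.919349670410156, 4.4721360206604), 26.56505012512207)
S orange [466 124  11   7  22] [471.5 127. ] ((471.0500183105469, 127.15000915527344), (4.743415832519531, 9.486830711364746), 71.56504821777344)
S orange [454 155  12   9  29] [459.4 159.1] ((459.0122375488281, 159.89027404785156), (4.841386795043945, 11.713031768798828), 51.34019470214844)
S orange [227 211   4  22  85] [228.5 221.4] ((228.5, 221.5), (21.0, 3.0), 90.0)

[... 615 characters left out ...]
] [382.3  44.1] ((382.5000305175781, 44.000003814697266), (7.77817440032959, 9.192388534545898), 45.0)
S blue [212 213  42  42 348] [237.9 242.9] ((232.72308349609375, 232.2154083251953), (37.70656204223633, 43.164085388183594), 7.125016689300537)
S blue [338 236  16  15 188] [345.2 243.2] ((345.5, 243.0), (14.0, 15.0), 90.0)
S blue [148 267  44  27 282] [170.2 288.1] ((173.42465209960938, 286.88214111328125), (22.165199279785156, 48.22312927246094), 66.1612548828125)
T orange [274 186   5  24  79] [276.  197.1] ((275.9688720703125, 197.49807739257812), (3.243671178817749, 23.204723358154297), 3.5763344764709473)
T blue [170 148  13  13 131] [176.2 153.9] ((176.0, 154.0), (12.0, 12.0), 90.0)
```

View pics/z1.png

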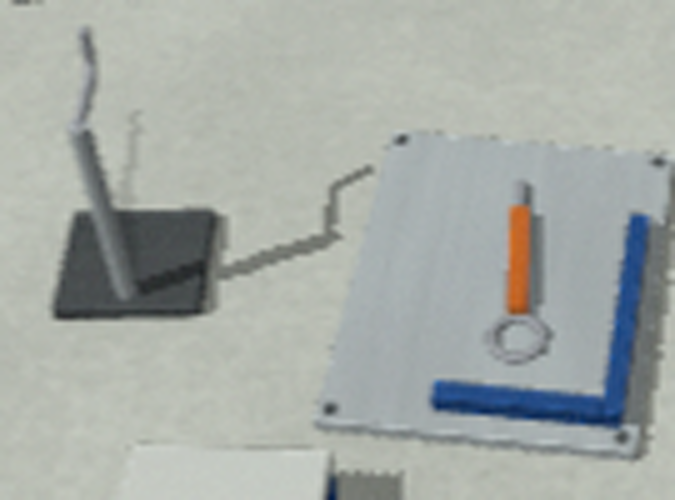

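View pics/z2.png

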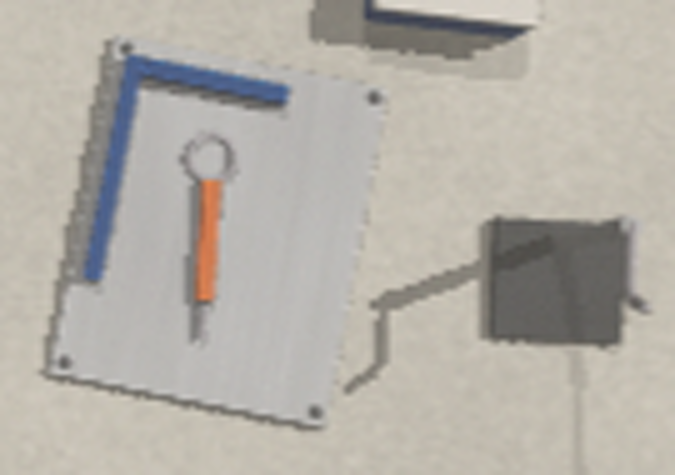

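View pics/z3.png

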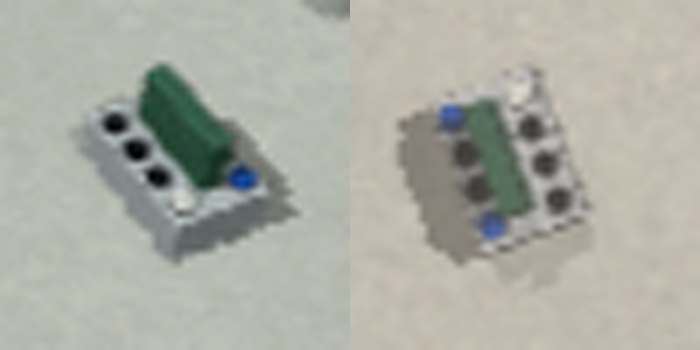

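The zooms show the hook tip at scene-zoom (85,32) and top-zoom (643,306). The deck corners, key ring (top-zoom (209,157)), green fin and stand base are all clear. I'll turn these into points and check them against the given sizes.

```bash
python3 - <<'E'
from h import *
import pickle
S=pickle.load(open('scene0.pkl','rb'));T=pickle.load(open('top0.pkl','rb'))
z=lambda p,x0,y0,k:((p[0]+.5)/k-.5+x0,(p[1]+.5)/k-.5+y0)
z1=lambda *p:z(p,125,170,5)
z2=lambda *p:z(p,235,150,5)
zS=lambda *p:z(p,300,185,7)
zT=lambda *p:z((p[0]-350,p[1]),160,185,7)
np.set_printoptions(precision=1,suppress=True)
print('tip',tri(S,z1(85,31),T,z2(645,308)),'posttop',tri(S,z1(78,130),T,z2(628,225)))
def rect(name,ps,zz,f):
    P=np.array([plane(f,*p,zz) for p in ps]);print(name,P[:,:2].tolist(),'c',P.mean(0),'len',[round(np.linalg.norm(P[i]-P[(i+1)%4]),1) for i in range(4)],[round(np.degrees(np.arctan2(*(P[(i+1)%4]-P[i])[[1,0]])),1) for i in range(4)])
rect('deckT',[z2(113,38),z2(387,93),z2(325,428),z2(45,373)],12,T)
rect('deckS',[z1(638,455),z1(315,424),z1(397,132),z1(675,160)],12,S)
rect('baseT',[z2(627,218),z2(620,346),z2(488,342),z2(490,218)],12,T)
rect('baseS',[z1(213,212),z1(204,314),z1(55,317),z1(78,212)],12,S)
rect('finT',[zT(470,102),zT(493,100),zT(531,208),zT(508,213)],66,T)
rect('finS',[zS(150,68),zS(165,66),zS(232,135),zS(214,146)],66,S)
rect('blkT',[zT(435,105),zT(535,67),zT(590,215),zT(490,254)],30,T)
for n,f,r_,o in(('T',T,z2(209,157),[z2(211,182),z2(206,299)]),('S',S,z1(519,339),[z1(519,313),z1(521,206)])):
    e=plane(f,*r_,16.5);b=[plane(f,*q,26) for q in o];print(n,'eye',e,'bar',b,np.linalg.norm(b[0]-b[1]),'dir',np.degrees(np.arctan2(*(b[0]-b[1])[[1,0]])))
E
```

```text
tip (array([ 486.5, -293.7,  207.3]), np.float64(2.4527832227042046)) posttop (array([ 541.5, -295.8,  175.4]), np.float64(0.7180885972934758))
deckT [[689.5639286245364, 39.23488916701982], [650.5712975856068, -167.71739965418135], [399.4874749914798, -120.7714592837822], [437.9785611899782, 87.267858995125]] c [544.4 -40.5  12. ] len [np.float64(210.6), np.float64(255.4), np.float64(211.6), np.float64(256.1)] [np.float64(-100.7), np.float64(169.4), np.float64(79.5), np.float64(-10.8)]
deckS [[693.236274313273, 40.28907161020656], [655.5435855692177, -164.98358169464265], [400.58303031054265, -115.82259760605008], [441.5712818065872, 86.92751465137731]] c [547.7 -38.4  12. ] len [np.float64(208.7), np.float64(259.7), np.float64(206.9), np.float64(256.0)] [np.float64(-100.4), np.float64(169.1), np.float64(78.6), np.float64(-10.5)]
baseT [[558.2868935229541, -348.56828013401946], [462.32999883480335, -341.93319095699195], [464.3077807405789, -242.75389191695064], [557.0586067837521, -244.98453017951653]] c [ 510.5 -294.6   12. ] len [np.float64(96.2), np.float64(99.2), np.float64(92.8
[... 1035 characters left out ...]
p.float64(58.1)] [np.float64(96.5), np.float64(25.6), np.float64(-57.8), np.float64(-159.2)]
blkT [[525.2905515287243, 351.45362920423753], [545.8304970667243, 299.79064949439044], [468.8055025681629, 269.1866156923563], [447.978251154112, 320.66033894468774]] c [497.  310.3  30. ] len [np.float64(55.6), np.float64(82.9), np.float64(55.5), np.float64(83.2)] [np.float64(-68.3), np.float64(-158.3), np.float64(112.0), np.float64(21.7)]
T eye [599.9 -33.2  16.5] bar [array([580.3, -34. ,  26. ]), array([493.7, -30.7,  26. ])] 86.65428472648618 dir -2.158124193941273
S eye [600.  -32.2  16.5] bar [array([585.5, -31.4,  26. ]), array([491. , -26.9,  26. ])] 94.6107081757148 dir -2.7296654005226717
```

The checks hold:
- Deck centre is about (546,-39.5), yaw -10.7°.
- Corner is about (659,20.5).
- Stand tip is about (487,-293.8) at height 207, against 209 given.
- Block is at (497,310.2), yaw 21.5°.
- Key origin is about (537,-30.4), yaw -2.4°, eye (600,-32.7).

Now turn and travel to above the key.

Request:
{"method": "arm_command", "body": {
  "targets": [
    [0, 0, 0, 0, 0, 0.12],
    [0, 0, 0, 0, 0, 0.12],
    [0, 0, 0, 0, 0, 0.12],
    [0, 0, 0, 0, 0, 0.12],
    [0, 0, 0, 0, 0, 0.01]
  ],
  "fingers": 0.045,
  "squeeze": 40
}}

```text
clock: 0.52
eef_pos: [270.5, -563.1, 230.9]
tcp_rot: [3.141, 0.001, -1.619]
contact_force: [0.2, -0.7, -0.0]
opening: 0.53
```

Request:
{"method": "arm_command", "body": {
  "targets": [
    [-0.014, -0.006, 0, 0, 0, 0],
    [-0.028, -0.0125, 0, 0, 0, 0],
    [-0.028, -0.0125, 0, 0, 0, 0],
    [-0.028, -0.0125, 0, 0, 0, 0],
    [-0.028, -0.0125, 0, 0, 0, 0],
    [-0.028, -0.0125, 0, 0, 0, 0],
    [-0.028, -0.0125, 0, 0, 0, 0],
    [-0.028, -0.0125, 0, 0, 0, 0],
    [-0.028, -0.0125, 0, 0, 0, 0],
    [-0.028, -0.0125, 0, 0, 0, 0],
    [-0.028, -0.0125, 0, 0, 0, 0],
    [-0.028, -0.0125, 0, 0, 0, 0],
    [-0.028, -0.0125, 0, 0, 0, 0],
    [-0.028, -0.0125, 0, 0, 0, 0],
    [-0.028, -0.0125, 0, 0, 0, 0],
    [-0.028, -0.0125, 0, 0, 0, 0],
    [-0.028, -0.0125, 0, 0, 0, 0],
    [-0.028, -0.0125, 0, 0, 0, 0],
    [-0.028, -0.0125, 0, 0, 0, 0],
    [-0.014, -0.006, 0, 0, 0, 0]
  ]
}}

```text
clock: 2.18
eef_pos: [530.5, -38.4, 231.3]
tcp_rot: [-3.141, 0.001, -1.607]
contact_force: [0.2, -0.1, -0.8]
opening: 0.525
```

Request:
{"method": "arm_command", "body": {
  "targets": [
    [-0.004, -0.003, 0.015, 0, 0, 0],
    [-0.004, -0.003, 0.03, 0, 0, 0],
    [0, 0, 0.03, 0, 0, 0],
    [0, 0, 0.03, 0, 0, 0],
    [0, 0, 0.03, 0, 0, 0],
    [0, 0, 0.02, 0, 0, 0],
    [0, 0, 0.015, 0, 0, 0],
    [0, 0, 0, 0, 0, 0],
    [0, 0, 0, 0, 0, 0]
  ]
}}

```text
clock: 2.93
eef_pos: [535.2, -33.6, 60.9]
tcp_rot: [3.14, 0.0, -1.61]
contact_force: [-0.0, -0.0, 0.9]
opening: 0.527
```

```bash
cat > look.py <<'E'
import sys,pickle
from h import *
# look.py tag  name x0 y0 w h k
tag,n,x0,y0,w,h,k=sys.argv[1],sys.argv[2],*map(int,sys.argv[3:8])
f=r.grab_frame(n);pickle.dump(f,open(f'{n}_{tag}.pkl','wb'))
cv2.imwrite(f'pics/{n}_{tag}.png',cv2.resize(np.clip(f['image'][y0:y0+h,x0:x0+w]*1.6,0,255).astype('uint8'),(w*k,h*k),interpolation=cv2.INTER_CUBIC))
s=r.sense();print(s['clock'],s['eef_pos'],s['tcp_rot'],s['contact_force'],s['opening'])
E
python3 look.py a scene 125 170 135 100 5
```

```text
2.9833 [536.18574321 -33.75658089  61.81334849] [-3.14155256e+00  9.09458298e-05 -1.61094323e+00] [ 0.15384685  0.95748081 -0.27326584] 0.5250061498927762
```

View pics/scene_a.png

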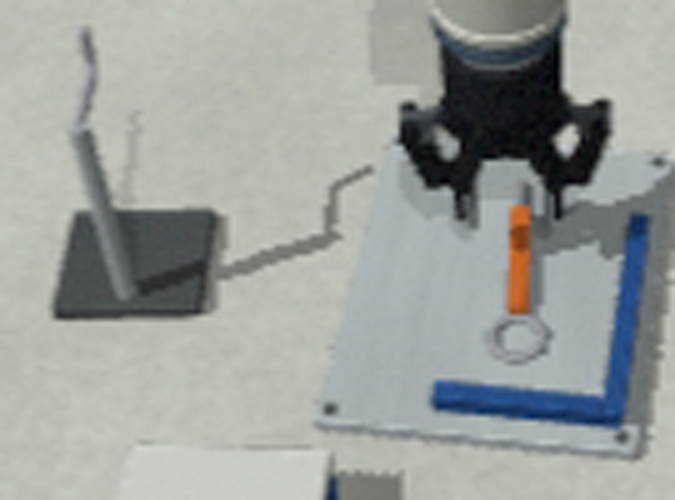

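The view shows the fingers astride the handle near (465,215) and (560,210), with the key at x≈520. The tool still has to go about 3 mm to +y, then down.

Request:
{"method": "arm_command", "body": {
  "targets": [
    [-0.0033, 0, 0.012, 0, 0, 0],
    [0, 0, 0.014, 0, 0, 0],
    [0, 0, 0.01, 0, 0, 0],
    [0, 0, 0.007, 0, 0, 0],
    [0, 0, 0.003, 0, 0, 0],
    [0, 0, 0, 0, 0, 0],
    [0, 0, 0, 0, 0, 0]
  ]
}}

```text
clock: 3.57
eef_pos: [536.5, -30.8, 15.4]
tcp_rot: [-3.141, 0.0, -1.613]
contact_force: [0.1, 0.1, -0.1]
opening: 0.526
```

Request:
{"method": "arm_command", "body": {
  "targets": [
    [0, 0, 0, 0, 0, 0],
    [0, 0, 0, 0, 0, 0],
    [0, 0, 0, 0, 0, 0],
    [0, 0, 0, 0, 0, 0],
    [0, 0, 0, 0, 0, 0],
    [0, 0, 0, 0, 0, 0],
    [0, 0, 0, 0, 0, 0],
    [0, 0, 0, 0, 0, 0]
  ],
  "fingers": 0.0
}}

```text
clock: 4.23
eef_pos: [536.7, -30.9, 15.9]
tcp_rot: [-3.141, -0.0, -1.613]
contact_force: [-0.4, -0.4, 5.8]
opening: 0.149
```

Request:
{"method": "arm_command", "body": {
  "targets": [
    [0, 0, -0.005, 0, 0, 0],
    [0, 0, -0.01, 0, 0, 0],
    [0, 0, -0.02, 0, 0, 0],
    [0, 0, -0.03, 0, 0, 0],
    [0, 0, -0.03, 0, 0, 0],
    [0, 0, -0.03, 0, 0, 0],
    [0, 0, -0.03, 0, 0, 0],
    [0, 0, -0.03, 0, 0, 0],
    [0, 0, -0.02, 0, 0, 0],
    [0, 0, -0.01, 0, 0, 0],
    [0, 0, -0.005, 0, 0, 0],
    [0, 0, 0, 0, 0, 0]
  ]
}}

```text
clock: 5.23
eef_pos: [536.4, -30.8, 236.0]
tcp_rot: [-3.14, -0.0, -1.613]
contact_force: [1.0, -0.0, -1.4]
opening: 0.145
```

Request:
{"method": "arm_command", "body": {
  "targets": [
    [0.008, 0.003, -0.004, 0, 0, 0],
    [0.016, 0.006, -0.006, 0, 0, 0],
    [0.022, 0.009, 0, 0, 0, 0],
    [0.022, 0.009, 0, 0, 0, 0],
    [0.022, 0.009, 0, 0, 0, 0],
    [0.022, 0.009, 0, 0, 0, 0],
    [0.022, 0.009, 0, 0, 0, 0],
    [0.022, 0.009, 0, 0, 0, 0],
    [0.022, 0.009, 0, 0, 0, 0],
    [0.022, 0.009, 0, 0, 0, 0],
    [0.022, 0.007, 0, 0, 0, 0],
    [0.018, 0, 0, 0, 0, 0],
    [0.012, 0, 0, 0, 0, 0],
    [0.006, 0, 0, 0, 0, 0],
    [0, 0, 0, 0, 0, 0],
    [0, 0, 0, 0, 0, 0],
    [0, 0, 0, 0, 0, 0]
  ]
}}

```text
clock: 6.65
eef_pos: [437.5, -284.0, 244.9]
tcp_rot: [3.141, 0.001, -1.612]
contact_force: [0.2, 0.1, -1.2]
opening: 0.145
```

```bash
python3 look.py b scene 115 140 80 80 7;python3 look.py b top 310 170 80 80 7
```

```text
6.7 [ 437.55467496 -283.98114586  245.05362539] [ 3.14110518e+00  5.04980958e-04 -1.61212047e+00] [ 0.0982335  -0.34370564 -1.01218443] 0.14789155188179579
6.75 [ 437.63145345 -284.0137136   245.17358826] [ 3.14135166e+00  3.30831280e-04 -1.61198792e+00] [-0.35716483  0.01861513 -1.33361338] 0.15094092255315267
```

View pics/scene_b.png

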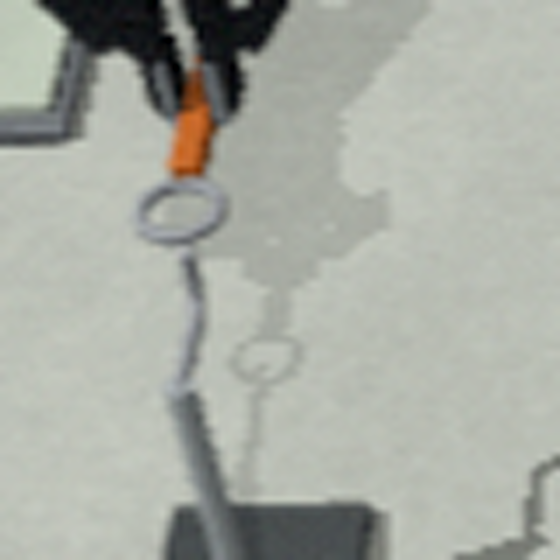

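View pics/top_b.png

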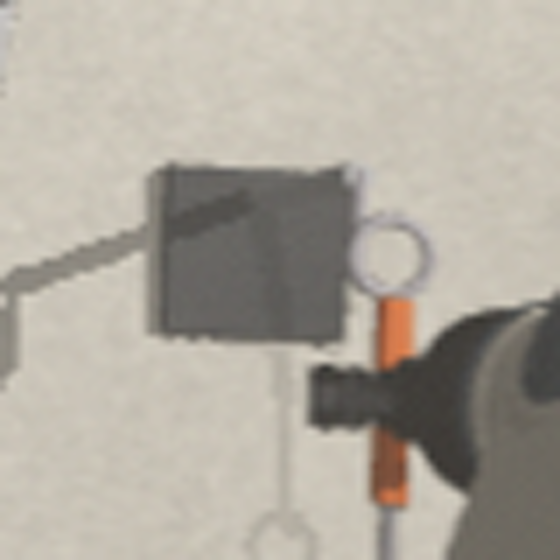

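Scene-zoom shows the ring centre at (183,212) and hook tip at (188,255). Top-zoom shows the ring at (392,256), with the tip hidden under its near rim. I'll triangulate the ring against the tip.

```bash
python3 - <<'E'
from h import *
import pickle
S=pickle.load(open('scene_b.pkl','rb'));T=pickle.load(open('top_b.pkl','rb'))
z=lambda p,x0,y0,k:((p[0]+.5)/k-.5+x0,(p[1]+.5)/k-.5+y0)
print(tri(S,z((183,212),115,140,7),T,z((392,256),310,170,7)))
tS=z((187,255),115,140,7);print(plane(S,*tS,207),plane(S,*tS,209))
print('ring plane from top', plane(T,*z((392,256),310,170,7),245-15.9+15+0))
E
```

```text
(array([ 501.18287583, -286.92849188,  245.69104035]), np.float64(2.644184498320754))
[ 487.40361578 -293.35647656  207.        ] [ 489.54384956 -292.68839702  209.        ]
ring plane from top [ 501.25352477 -288.87575571  244.1       ]
```

Request:
{"method": "arm_command", "body": {
  "targets": [
    [0.0035, 0.006, 0, 0, 0, 0],
    [0.0036, 0.0067, 0, 0, 0, 0],
    [0, 0, 0.005, 0, 0, 0],
    [0, 0, 0.008, 0, 0, 0],
    [0, 0, 0.006, 0, 0, 0],
    [0, 0, 0.003, 0, 0, 0],
    [0, 0, 0, 0, 0, 0],
    [0, 0, 0, 0, 0, 0]
  ]
}}

```text
clock: 7.42
eef_pos: [424.5, -291.3, 222.9]
tcp_rot: [3.141, 0.0, -1.613]
contact_force: [-0.7, 0.3, -0.6]
opening: 0.15
```

```bash
python3 look.py c scene 115 140 80 80 7;python3 look.py c top 310 170 80 80 7
```

```text
7.4667 [ 424.64824747 -291.40033227  223.19497466] [ 3.14143280e+00  1.52730159e-04 -1.61287322e+00] [-0.08265766 -1.14313952  0.03805532] 0.1497936413948148
7.5167 [ 424.7620032  -291.48102622  223.38531992] [-3.14138427e+00 -7.83686563e-05 -1.61290818e+00] [-1.04071643 -0.02679875 -0.68388536] 0.14932873980861808
```

View pics/scene_c.png

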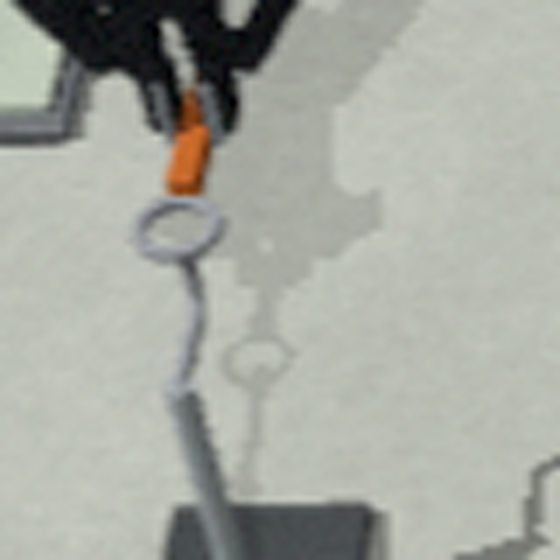

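View pics/top_c.png

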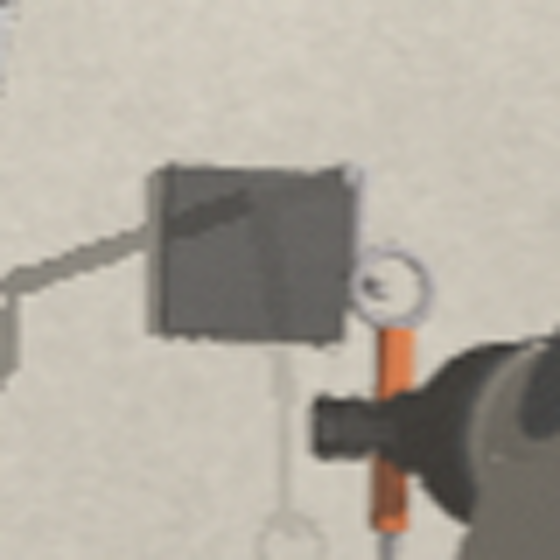

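The ring is now nearly over the tip: ring (393,287) and tip (375,289) in top-zoom, ring (180,229) in scene-zoom. I'll compute the remaining offset.

```bash
python3 - <<'E'
from h import *
import pickle
S=pickle.load(open('scene_c.pkl','rb'));T=pickle.load(open('top_c.pkl','rb'))
z=lambda p,x0,y0,k:((p[0]+.5)/k-.5+x0,(p[1]+.5)/k-.5+y0)
print(tri(S,z((180,229),115,140,7),T,z((393,287),310,170,7)))
print('T ring',plane(T,*z((393,287),310,170,7),222.4),'tip',plane(T,*z((374,289),310,170,7),208.5))
print('S ring',plane(S,*z((180,229),115,140,7),222.4),'tip',plane(S,*z((187,256),115,140,7),208.5))
E
```

```text
(array([ 488.11962321, -294.44286922,  223.96437115]), np.float64(3.0534118099889587))
T ring [ 488.16424388 -296.59782204  222.4       ] tip [ 487.50555296 -292.67752063  208.5       ]
S ring [ 486.96134361 -293.36287077  222.4       ] tip [ 489.65728518 -292.77385647  208.5       ]
```

Request:
{"method": "arm_command", "body": {
  "targets": [
    [-0.002, -0.0015, 0, 0, 0, 0],
    [0, 0, 0.004, 0, 0, 0],
    [0, 0, 0.006, 0, 0, 0],
    [0, 0, 0.006, 0, 0, 0],
    [0, 0, 0.006, 0, 0, 0],
    [0, 0, 0.005, 0, 0, 0],
    [0, 0, 0.004, 0, 0, 0],
    [0, 0, 0.002, 0, 0, 0],
    [0, 0, 0, 0, 0, 0],
    [0, 0, 0, 0, 0, 0]
  ]
}}

```text
clock: 8.35
eef_pos: [426.1, -289.5, 190.2]
tcp_rot: [3.141, 0.0, -1.613]
contact_force: [-0.1, 0.5, -0.7]
opening: 0.149
```

```bash
python3 look.py d scene 115 140 80 80 7;python3 look.py d top 310 170 80 80 7
```

```text
8.4 [ 426.2419931  -289.60863138  190.42879643] [-3.14137953e+00 -1.15526270e-04 -1.61306168e+00] [-0.18512417  0.36286297 -1.69566529] 0.14812458865857417
8.45 [ 426.28351853 -289.63532505  190.5378463 ] [-3.14116952e+00 -2.61719227e-04 -1.61304423e+00] [ 0.46780624  0.35925925 -0.65017242] 0.14761320957091623
```

View pics/scene_d.png

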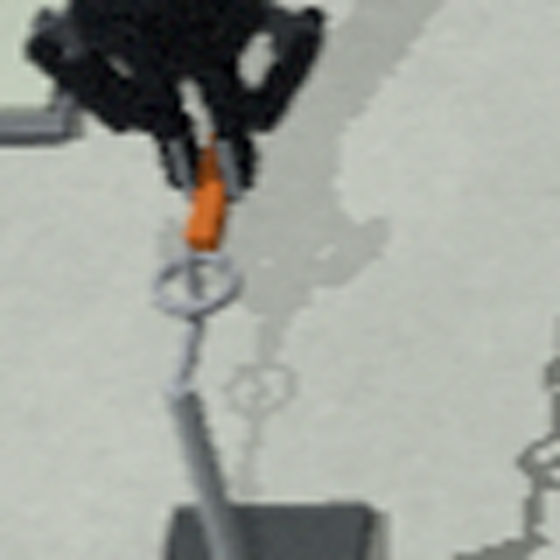

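View pics/top_d.png

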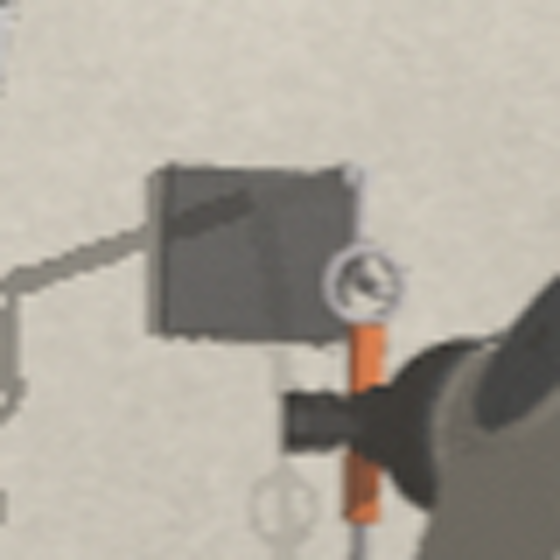

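The ring is threaded on the upturned part and centred in both views, with the tip well above the ring. I'll go 4 mm lower and let go.

Request:
{"method": "arm_command", "body": {
  "targets": [
    [0, 0, 0.002, 0, 0, 0],
    [0, 0, 0.002, 0, 0, 0],
    [0, 0, 0, 0, 0, 0]
  ]
}}

```text
clock: 8.7
eef_pos: [425.9, -289.4, 186.0]
tcp_rot: [3.141, 0.0, -1.613]
contact_force: [0.2, 0.8, -0.4]
opening: 0.154
```

Request:
{"method": "arm_command", "body": {
  "targets": [
    [0, 0, 0, 0, 0, 0],
    [0, 0, 0, 0, 0, 0],
    [0, 0, 0, 0, 0, 0],
    [0, 0, 0, 0, 0, 0],
    [0, 0, 0, 0, 0, 0],
    [0, 0, 0, 0, 0, 0],
    [0, 0, 0, 0, 0, 0],
    [0, 0, 0, 0, 0, 0],
    [0, 0, 0, 0, 0, 0],
    [0, 0, 0, 0, 0, 0],
    [0, 0, 0, 0, 0, 0],
    [0, 0, 0, 0, 0, 0]
  ],
  "fingers": 0.05
}}

```text
clock: 9.7
eef_pos: [426.1, -289.5, 186.3]
tcp_rot: [3.142, -0.0, -1.613]
contact_force: [-0.7, -1.3, -0.4]
opening: 0.581
```

```bash
python3 look.py e scene 115 140 80 80 7;python3 look.py e top 310 170 80 80 7
```

```text
9.75 [ 426.08038136 -289.48667889  186.24410313] [ 3.14153769e+00  5.89231467e-05 -1.61303021e+00] [-0.27733117 -0.30239837  0.15030284] 0.5831079203116933
9.8 [ 426.10344878 -289.51861732  186.28168618] [-3.14159171e+00  1.75092670e-05 -1.61304878e+00] [-0.77546376  1.28888437  0.95286938] 0.5824153303311822
```

View pics/scene_e.png

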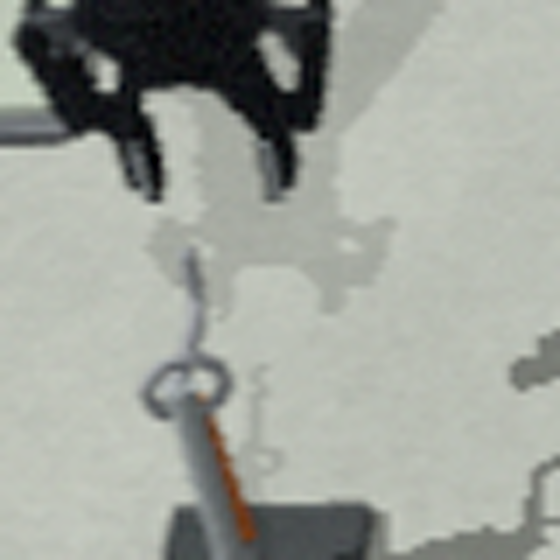

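View pics/top_e.png

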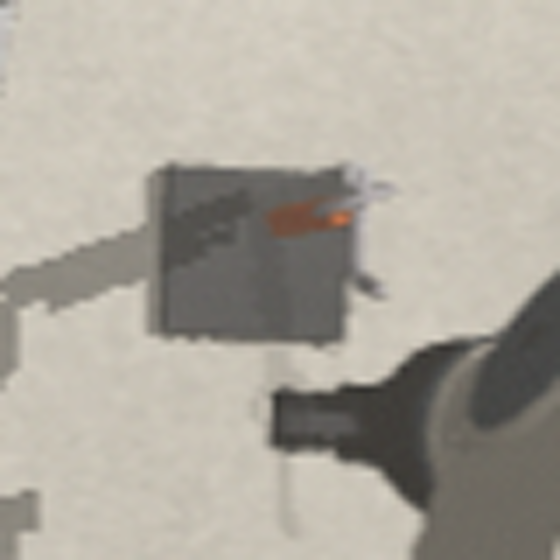

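The key hangs by its eye on the bar next to the post: ring at (188,388) in scene-zoom, orange handle running down to (245,540). Now lift away and travel to the block.

Request:
{"method": "arm_command", "body": {
  "targets": [
    [0, 0, -0.01, 0, 0, 0],
    [0, 0, -0.02, 0, 0, 0],
    [0, 0, -0.02, 0, 0, 0],
    [0, 0, -0.01, 0, 0, 0]
  ],
  "fingers": 0.06
}}

```text
clock: 10.13
eef_pos: [427.0, -290.1, 249.1]
tcp_rot: [-3.139, -0.002, -1.613]
contact_force: [0.4, -0.5, 0.4]
opening: 0.701
```

Request:
{"method": "arm_command", "body": {
  "targets": [
    [-0.012, -0.001, 0, 0, 0, 0],
    [-0.022, -0.002, 0, 0, 0, 0],
    [-0.032, -0.0025, 0, 0, 0, 0],
    [-0.033, -0.0025, 0, 0, 0, 0],
    [-0.034, -0.0025, 0, 0, 0, 0],
    [-0.034, -0.0025, 0, 0, 0, 0],
    [-0.034, -0.0025, 0, 0, 0, 0],
    [-0.034, -0.0025, 0, 0, 0, 0],
    [-0.034, -0.0025, 0, 0, 0, 0],
    [-0.034, -0.0025, 0, 0, 0, 0],
    [-0.034, -0.0025, 0, 0, 0, 0],
    [-0.034, -0.0025, 0, 0, 0, 0],
    [-0.034, -0.0025, 0, 0, 0, 0],
    [-0.034, -0.0025, 0, 0, 0, 0],
    [-0.034, -0.0025, 0, 0, 0, 0],
    [-0.034, -0.0025, 0, 0, 0, 0],
    [-0.034, -0.0025, 0, 0, 0, 0],
    [-0.034, -0.0025, 0, 0, 0, 0],
    [-0.022, -0.002, 0, 0, 0, 0],
    [-0.012, -0.001, 0, 0, 0, 0]
  ]
}}

```text
clock: 11.8
eef_pos: [496.7, 319.9, 245.2]
tcp_rot: [3.141, 0.0, -1.611]
contact_force: [-0.0, -1.2, -0.6]
opening: 0.703
```

Request:
{"method": "arm_command", "body": {
  "targets": [
    [0, 0, 0, 0, 0, -0.1],
    [0, 0, 0, 0, 0, -0.1],
    [0, 0, 0, 0, 0, -0.1],
    [0, 0, 0, 0, 0, -0.1],
    [0, 0, 0, 0, 0, -0.017],
    [0, 0, 0, 0, 0, 0],
    [0, 0, 0, 0, 0, 0]
  ]
}}

```text
clock: 12.38
eef_pos: [497.4, 316.7, 246.0]
tcp_rot: [3.141, -0.0, -1.199]
contact_force: [-0.4, 0.9, 0.3]
opening: 0.703
```

Request:
{"method": "arm_command", "body": {
  "targets": [
    [0.003, 0.001, 0.015, 0, 0, 0],
    [0.003, 0.0017, 0.03, 0, 0, 0],
    [0, 0, 0.03, 0, 0, 0],
    [0, 0, 0.03, 0, 0, 0],
    [0, 0, 0.025, 0, 0, 0],
    [0, 0, 0.015, 0, 0, 0],
    [0, 0, 0, 0, 0, 0],
    [0, 0, 0, 0, 0, 0]
  ]
}}

```text
clock: 13.05
eef_pos: [497.0, 310.1, 100.8]
tcp_rot: [3.14, -0.0, -1.198]
contact_force: [-1.1, 0.4, -0.4]
opening: 0.701
```

```bash
python3 look.py f scene 285 155 80 80 7
```

```text
13.1 [497.78229507 310.59880291 101.93755401] [-3.14117545e+00  8.98670282e-05 -1.19735409e+00] [ 0.40209493  0.01797549 -0.48592449] 0.7035633548403727
```

View pics/scene_f.png

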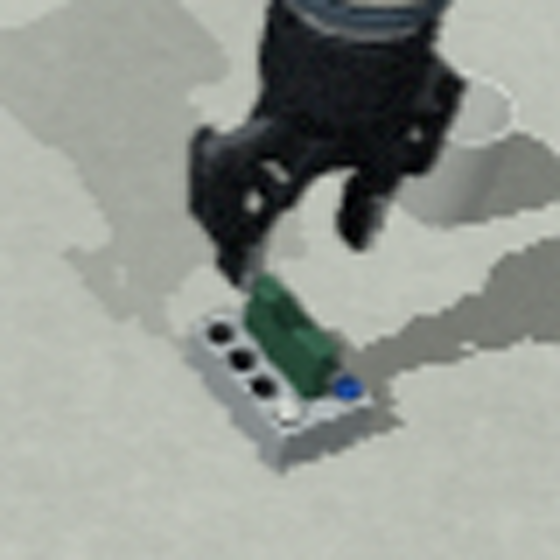

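The fingers are astride the green fin (fin at about (290,335) in the zoom). Now I'll descend and grip.

Request:
{"method": "arm_command", "body": {
  "targets": [
    [0, 0, 0.012, 0, 0, 0],
    [0, 0, 0.018, 0, 0, 0],
    [0, 0, 0.016, 0, 0, 0],
    [0, 0, 0.01, 0, 0, 0],
    [0, 0, 0.006, 0, 0, 0],
    [0, 0, 0, 0, 0, 0],
    [0, 0, 0, 0, 0, 0]
  ]
}}

```text
clock: 13.68
eef_pos: [497.7, 310.6, 39.6]
tcp_rot: [-3.141, 0.0, -1.196]
contact_force: [-0.1, -1.1, 0.7]
opening: 0.705
```

Request:
{"method": "arm_command", "body": {
  "targets": [
    [0, 0, 0, 0, 0, 0],
    [0, 0, 0, 0, 0, 0],
    [0, 0, 0, 0, 0, 0],
    [0, 0, 0, 0, 0, 0],
    [0, 0, 0, 0, 0, 0],
    [0, 0, 0, 0, 0, 0],
    [0, 0, 0, 0, 0, 0],
    [0, 0, 0, 0, 0, 0],
    [0, 0, 0, 0, 0, 0],
    [0, 0, 0, 0, 0, 0]
  ],
  "fingers": 0.0,
  "squeeze": 80
}}

```text
clock: 14.52
eef_pos: [497.9, 310.9, 40.1]
tcp_rot: [-3.14, 0.0, -1.196]
contact_force: [-1.1, 2.4, 6.4]
opening: 0.148
```

Request:
{"method": "arm_command", "body": {
  "targets": [
    [0, 0, -0.005, 0, 0, 0],
    [0, 0, -0.012, 0, 0, 0],
    [0, 0, -0.02, 0, 0, 0],
    [0, 0, -0.025, 0, 0, 0],
    [0, 0, -0.025, 0, 0, 0],
    [0, 0, -0.01, 0, 0, 0],
    [0, 0, -0.003, 0, 0, 0.05],
    [0, 0, 0, 0, 0, 0.09],
    [0, 0, 0, 0, 0, 0.09],
    [0, 0, 0, 0, 0, 0.09],
    [0, 0, 0, 0, 0, 0.09],
    [0, 0, 0, 0, 0, 0.09],
    [0, 0, 0, 0, 0, 0.062],
    [0, 0, 0, 0, 0, 0],
    [0, 0, 0, 0, 0, 0]
  ]
}}

```text
clock: 15.77
eef_pos: [497.1, 310.2, 139.0]
tcp_rot: [3.141, -0.001, -1.756]
contact_force: [0.1, -0.1, -4.7]
opening: 0.146
```

Request:
{"method": "arm_command", "body": {
  "targets": [
    [0.005, -0.0027, 0, 0, 0, 0],
    [0.01, -0.0054, 0, 0, 0, 0],
    [0.015, -0.008, 0, 0, 0, 0],
    [0.02, -0.0107, 0, 0, 0, 0],
    [0.02, -0.0107, 0, 0, 0, 0],
    [0.02, -0.0107, 0, 0, 0, 0],
    [0.02, -0.0107, 0, 0, 0, 0],
    [0.02, -0.0107, 0, 0, 0, 0],
    [0.02, -0.0107, 0, 0, 0, 0],
    [0.02, -0.0107, 0, 0, 0, 0],
    [0.02, -0.0107, 0, 0, 0, 0],
    [0.02, -0.0107, 0, 0, 0, 0],
    [0.02, -0.0107, 0, 0, 0, 0],
    [0.02, -0.0107, 0, 0, 0, 0],
    [0.02, -0.0107, 0, 0, 0, 0],
    [0.015, -0.008, 0, 0, 0, 0],
    [0.008, -0.0046, 0, 0, 0, 0],
    [0.0025, -0.001, 0, 0, 0, 0],
    [0, 0, 0, 0, 0, 0],
    [0, 0, 0, 0, 0, 0]
  ]
}}

```text
clock: 17.43
eef_pos: [597.3, -8.9, 139.2]
tcp_rot: [3.141, 0.0, -1.758]
contact_force: [0.2, 0.6, -4.1]
opening: 0.147
```

```bash
python3 look.py g scene 175 180 110 85 6;python3 look.py g top 235 140 110 85 6
```

```text
17.4833 [597.3585058   -8.611531   139.19724967] [ 3.14110508e+00  2.17664560e-04 -1.75734739e+00] [-0.36736116  0.40252337 -4.27444211] 0.14516394385452552
17.5333 [597.40001394  -8.49116804 139.21648225] [ 3.14117913e+00  1.52812851e-04 -1.75705339e+00] [ 0.56169226  0.05788452 -4.91313187] 0.1505112611006277
```

View pics/scene_g.png

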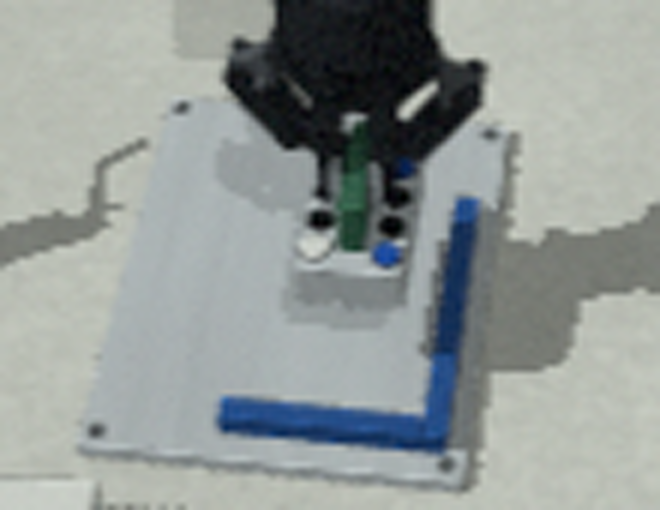

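View pics/top_g.png

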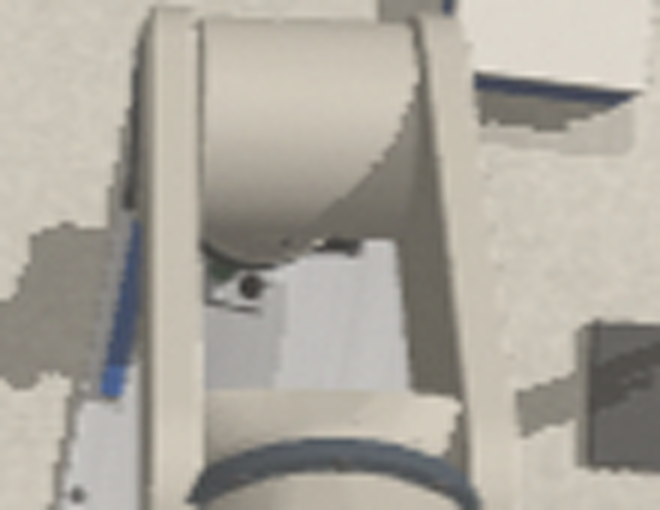

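The block is held level over the nest, with its front top edge from (293,265) to (408,277) in scene-zoom and clear of both fences. I'll check its position and yaw against the tool.

```bash
python3 - <<'E'
from h import *
import pickle
S=pickle.load(open('scene_g.pkl','rb'))
z=lambda p,x0,y0,k:((p[0]+.5)/k-.5+x0,(p[1]+.5)/k-.5+y0)
g=lambda x,y,zz:plane(S,*z((x,y),175,180,6),zz)
a,b=g(293,266,129),g(408,278,129);print(a,b,np.linalg.norm(a-b),np.degrees(np.arctan2(*(b-a)[[1,0]]))-90)
print('fence inner top edges: short',g(222,398,28),g(427,412,28),' long',g(458,203,28),g(427,412,28))
E
```

```text
[632.43515568 -44.86425672 129.        ] [644.04910629  12.98915759 129.        ] 59.007638462901475 -11.351129138168503
fence inner top edges: short [639.07244606 -87.27566265  28.        ] [655.64594631  22.13134602  28.        ]  long [509.83068778  49.73452063  28.        ] [655.64594631  22.13134602  28.        ]
```

Request:
{"method": "arm_command", "body": {
  "targets": [
    [0, 0, 0.006, 0, 0, 0],
    [0, 0, 0.012, 0, 0, 0],
    [0, 0, 0.018, 0, 0, 0],
    [0, 0, 0.018, 0, 0, 0],
    [0, 0, 0.014, 0, 0, 0],
    [0, 0, 0.009, 0, 0, 0],
    [0, 0, 0.005, 0, 0, 0],
    [0, 0, 0.002, 0, 0, 0],
    [0, 0, 0, 0, 0, 0],
    [0, 0, 0, 0, 0, 0],
    [0, 0, 0, 0, 0, 0]
  ]
}}

```text
clock: 18.45
eef_pos: [598.4, -9.3, 56.1]
tcp_rot: [-3.14, 0.0, -1.758]
contact_force: [0.6, 0.2, -4.1]
opening: 0.15
```

Request:
{"method": "arm_command", "body": {
  "targets": [
    [0, 0, 0.001, 0, 0, 0],
    [0, 0, 0.001, 0, 0, 0],
    [0, 0, 0, 0, 0, 0],
    [0, 0, 0, 0, 0, 0]
  ]
}}

```text
clock: 18.78
eef_pos: [597.8, -9.3, 53.4]
tcp_rot: [-3.141, 0.0, -1.758]
contact_force: [-0.0, 1.0, -3.7]
opening: 0.145
```

Request:
{"method": "arm_command", "body": {
  "targets": [
    [0, 0, 0.001, 0, 0, 0],
    [0, 0, 0, 0, 0, 0],
    [0, 0, 0, 0, 0, 0]
  ]
}}

```text
clock: 19.03
eef_pos: [597.8, -9.3, 52.2]
tcp_rot: [3.142, 0.0, -1.758]
contact_force: [-0.5, 0.5, -4.4]
opening: 0.146
```

Request:
{"method": "arm_command", "body": {
  "targets": [
    [0, 0, 0.001, 0, 0, 0],
    [0, 0, 0, 0, 0, 0],
    [0, 0, 0, 0, 0, 0]
  ]
}}

```text
clock: 19.28
eef_pos: [597.7, -9.2, 52.0]
tcp_rot: [3.141, 0.0, -1.758]
contact_force: [-3.2, 1.3, 5.1]
opening: 0.145
```

Request:
{"method": "arm_command", "body": {
  "targets": [
    [0, 0, -0.0006, 0, 0, 0],
    [-0.003, 0, 0, 0, 0, 0],
    [-0.003, 0, 0, 0, 0, 0],
    [-0.002, 0, 0, 0, 0, 0],
    [-0.001, 0, 0, 0, 0, 0],
    [0, 0, 0, 0, 0, 0],
    [0, 0, 0, 0, 0, 0]
  ]
}}

```text
clock: 19.87
eef_pos: [599.9, -0.3, 52.1]
tcp_rot: [-3.141, 0.0, -1.758]
contact_force: [-0.0, -0.0, 0.9]
opening: 0.146
```

Request:
{"method": "arm_command", "body": {
  "targets": [
    [-0.001, 0, 0, 0, 0, 0],
    [0, 0, 0, 0, 0, 0],
    [0, 0, 0, 0, 0, 0]
  ]
}}

```text
clock: 20.12
eef_pos: [599.9, 0.5, 52.0]
tcp_rot: [-3.141, 0.0, -1.758]
contact_force: [0.4, -1.7, 2.2]
opening: 0.145
```

Request:
{"method": "arm_command", "body": {
  "targets": [
    [-0.001, 0, 0, 0, 0, 0],
    [0, 0, 0, 0, 0, 0],
    [0, 0, 0, 0, 0, 0]
  ]
}}

```text
clock: 20.37
eef_pos: [600.0, 1.3, 52.0]
tcp_rot: [-3.141, -0.0, -1.758]
contact_force: [0.1, -3.6, 3.9]
opening: 0.148
```

Request:
{"method": "arm_command", "body": {
  "targets": [
    [0, 0, -0.0005, 0, 0, 0],
    [-0.001, 0, 0, 0, 0, 0],
    [0, 0, 0, 0, 0, 0],
    [0, 0, 0, 0, 0, 0]
  ]
}}

```text
clock: 20.7
eef_pos: [599.7, 2.7, 52.1]
tcp_rot: [3.141, 0.0, -1.758]
contact_force: [-0.8, 0.3, -0.8]
opening: 0.149
```

Request:
{"method": "arm_command", "body": {
  "targets": [
    [-0.001, 0, 0, 0, 0, 0],
    [0, 0, 0, 0, 0, 0],
    [0, 0, 0, 0, 0, 0]
  ]
}}

```text
clock: 20.95
eef_pos: [599.8, 3.3, 52.1]
tcp_rot: [3.141, -0.001, -1.758]
contact_force: [-0.7, -3.0, -2.3]
opening: 0.148
```

Request:
{"method": "arm_command", "body": {
  "targets": [
    [-0.001, 0, 0, 0, 0, 0],
    [0, 0, 0, 0, 0, 0],
    [0, 0, 0, 0, 0, 0]
  ]
}}

```text
clock: 21.2
eef_pos: [599.9, 3.5, 52.2]
tcp_rot: [3.141, -0.002, -1.757]
contact_force: [-1.4, -8.3, -2.1]
opening: 0.145
```

The long fence is touched at deck y≈52.2 (expected 52). Back off slightly, slide to the short fence, then press both.

Request:
{"method": "arm_command", "body": {
  "targets": [
    [0.001, 0, 0, 0, 0, 0],
    [0, -0.002, 0, 0, 0, 0],
    [0, -0.003, 0, 0, 0, 0],
    [0, -0.003, 0, 0, 0, 0],
    [0, -0.002, 0, 0, 0, 0],
    [0, 0, 0, 0, 0, 0],
    [0, 0, 0, 0, 0, 0]
  ]
}}

```text
clock: 21.78
eef_pos: [608.3, 1.7, 52.3]
tcp_rot: [3.138, -0.001, -1.758]
contact_force: [-5.1, -2.7, 4.4]
opening: 0.148
```

Request:
{"method": "arm_command", "body": {
  "targets": [
    [0, -0.001, 0, 0, 0, 0],
    [0, 0, 0, 0, 0, 0],
    [0, 0, 0, 0, 0, 0]
  ]
}}

```text
clock: 22.03
eef_pos: [608.7, 1.6, 52.3]
tcp_rot: [3.137, -0.001, -1.758]
contact_force: [-8.5, -2.2, 6.1]
opening: 0.148
```

Request:
{"method": "arm_command", "body": {
  "targets": [
    [0, -0.001, 0, 0, 0, 0],
    [0, 0, 0, 0, 0, 0],
    [0, 0, 0, 0, 0, 0]
  ]
}}

```text
clock: 22.28
eef_pos: [609.6, 1.4, 52.3]
tcp_rot: [3.137, -0.001, -1.758]
contact_force: [-8.9, -2.0, 6.2]
opening: 0.148
```

Request:
{"method": "arm_command", "body": {
  "targets": [
    [0, -0.001, 0, 0, 0, 0],
    [0, 0, 0, 0, 0, 0],
    [0, 0, 0, 0, 0, 0]
  ]
}}

```text
clock: 22.53
eef_pos: [610.7, 1.2, 52.3]
tcp_rot: [3.137, -0.001, -1.758]
contact_force: [-9.7, -1.7, 5.9]
opening: 0.149
```

Request:
{"method": "arm_command", "body": {
  "targets": [
    [0, 0, -0.0008, 0, 0, 0],
    [0, 0, 0, 0, 0, 0],
    [0, 0, 0, 0, 0, 0]
  ]
}}

```text
clock: 22.78
eef_pos: [611.6, 1.1, 52.7]
tcp_rot: [3.139, -0.001, -1.758]
contact_force: [-5.0, -3.2, -0.6]
opening: 0.147
```

Request:
{"method": "arm_command", "body": {
  "targets": [
    [0, -0.001, 0, 0, 0, 0],
    [0, 0, 0, 0, 0, 0],
    [0, 0, 0, 0, 0, 0]
  ]
}}

```text
clock: 23.03
eef_pos: [611.7, 1.0, 52.6]
tcp_rot: [3.137, -0.001, -1.758]
contact_force: [-7.2, -2.4, 1.4]
opening: 0.152
```

Request:
{"method": "arm_command", "body": {
  "targets": [
    [0, -0.001, 0, 0, 0, 0],
    [0, 0, 0, 0, 0, 0],
    [0, 0, 0, 0, 0, 0]
  ]
}}

```text
clock: 23.28
eef_pos: [611.8, 1.0, 52.5]
tcp_rot: [3.135, -0.001, -1.758]
contact_force: [-10.5, -1.6, 3.6]
opening: 0.15
```

Request:
{"method": "arm_command", "body": {
  "targets": [
    [0, 0, -0.0005, 0.006, 0, 0],
    [0, 0, 0, 0, 0, 0],
    [0, 0, 0, 0, 0, 0]
  ]
}}

```text
clock: 23.53
eef_pos: [611.7, 1.0, 52.5]
tcp_rot: [3.141, -0.001, -1.758]
contact_force: [-8.6, -1.8, -2.6]
opening: 0.144
```

Request:
{"method": "arm_command", "body": {
  "targets": [
    [0, -0.0005, 0, 0, 0, 0],
    [0, 0, 0, 0, 0, 0],
    [0, 0, 0, 0, 0, 0]
  ]
}}

```text
clock: 23.78
eef_pos: [611.7, 1.0, 52.5]
tcp_rot: [3.14, -0.001, -1.758]
contact_force: [-11.5, -1.7, -0.3]
opening: 0.146
```

```bash
python3 look.py i scene 175 180 110 85 6; python3 -c "
from h import *
print(r.sense()['wrist_torque'])"
```

```text
23.8333 [611.69800767   1.0251618   52.45539619] [ 3.13992143e+00 -8.52987780e-04 -1.75807041e+00] [-11.430644    -0.35955567   0.22979136] 0.1481780446557297
[-0.18331711  1.95594219  0.1037329 ]
```

View pics/scene_i.png

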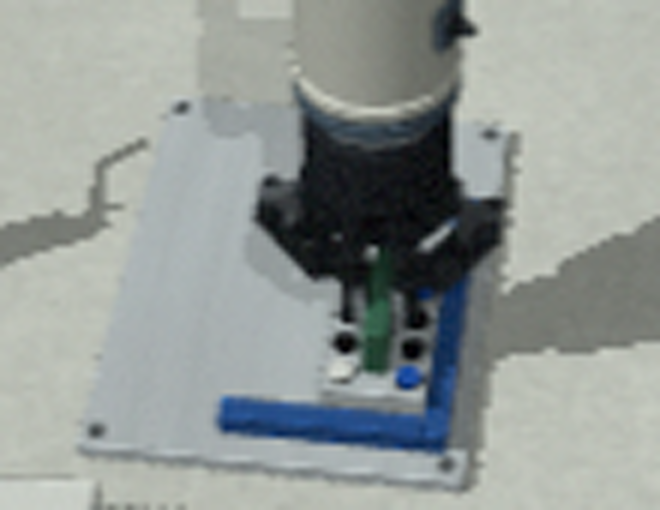

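Front top edge sits just above the short fence (strip (323,393)–(423,405) in the zoom) and the block lies alongside the long fence. Now seat it: ease x, press y, then press x again.

Request:
{"method": "arm_command", "body": {
  "targets": [
    [0, 0.002, 0, 0, 0, 0],
    [-0.001, 0, 0, 0, 0, 0],
    [0, 0, 0, 0, 0, 0],
    [0, 0, 0, 0, 0, 0]
  ]
}}

```text
clock: 24.17
eef_pos: [611.5, 1.3, 52.8]
tcp_rot: [-3.14, -0.002, -1.758]
contact_force: [-6.4, -6.3, -2.9]
opening: 0.148
```

Request:
{"method": "arm_command", "body": {
  "targets": [
    [-0.001, 0, 0, 0, 0, 0],
    [0, 0, 0, 0, 0, 0],
    [0, 0, 0, 0, 0, 0]
  ]
}}

```text
clock: 24.42
eef_pos: [611.5, 1.4, 52.9]
tcp_rot: [-3.14, -0.003, -1.757]
contact_force: [-7.0, -11.7, -1.0]
opening: 0.147
```

```bash
cat > tilt.py <<'E'
from h import *
s=r.sense();M=rot(s['tcp_rot']);y=-1.758
print('turn needed (tool)',(M.inv()*rot([np.pi,0,y])).as_rotvec().round(4))
f=M.inv().apply(s['contact_force']);print('F tool',f.round(1),'pos tool-deck', (np.array([[.983,-.186],[.186,.983]])@(s['eef_pos'][:2]-[546,-39.5])).round(2),s['eef_pos'][2].round(2),'M',s['wrist_torque'].round(2))
E
python3 tilt.py
```

```text
turn needed (tool) [-0.0017 -0.003   0.0008]
F tool [12.8  4.7  1. ] pos tool-deck [56.82 52.4 ] 52.85 M [-2.23  1.32  0.16]
```

Request:
{"method": "arm_command", "body": {
  "targets": [
    [0.0015, 0.0015, 0, 0, 0, 0],
    [0, 0, 0.0005, 0, 0, 0],
    [0, 0, 0.0005, 0, 0, 0],
    [0, 0, 0, 0, 0, 0],
    [0, 0, 0, 0, 0, 0]
  ]
}}

```text
clock: 24.83
eef_pos: [611.4, 1.2, 52.6]
tcp_rot: [-3.137, -0.001, -1.758]
contact_force: [-5.1, -6.8, 0.3]
opening: 0.143
```

```bash
python3 tilt.py
```

```text
turn needed (tool) [-0.0046 -0.001   0.0003]
F tool [ 7.6  3.7 -0.3] pos tool-deck [56.74 52.17] 52.63 M [-1.27  0.9   0.13]
```

Request:
{"method": "arm_command", "body": {
  "targets": [
    [0.001, 0.001, 0, -0.004, 0, 0],
    [0, 0, 0.0005, 0, 0, 0],
    [0, 0, 0.0005, 0, 0, 0],
    [0, 0, 0.0005, 0, 0, 0],
    [0, 0, 0, 0, 0, 0],
    [0, 0, 0, 0, 0, 0]
  ]
}}

```text
clock: 25.33
eef_pos: [611.4, 1.1, 52.0]
tcp_rot: [-3.139, 0.0, -1.758]
contact_force: [-4.2, -2.0, 6.5]
opening: 0.148
```

```bash
python3 tilt.py
```

```text
turn needed (tool) [-0.0029  0.0002  0.0001]
F tool [ 2.7  3.8 -6.5] pos tool-deck [56.74 52.04] 52.04 M [-0.6   0.76  0.12]
```

Request:
{"method": "arm_command", "body": {
  "targets": [
    [0, 0, -0.0004, -0.001, 0, 0],
    [0, -0.001, 0, 0.001, 0, 0],
    [0, -0.001, 0, 0.001, 0, 0],
    [0, -0.001, 0, 0.001, 0, 0],
    [0, 0, 0, 0, 0, 0],
    [0, 0, 0, 0, 0, 0]
  ]
}}

```text
clock: 25.83
eef_pos: [611.4, 1.0, 52.1]
tcp_rot: [3.141, -0.0, -1.758]
contact_force: [-13.3, 0.1, 15.2]
opening: 0.147
```

```bash
python3 tilt.py
```

```text
turn needed (tool) [ 0.001  -0.0001 -0.0001]
F tool [  2.3  13.1 -15.2] pos tool-deck [56.79 52.  ] 52.06 M [-0.04  2.11  0.11]
```

Request:
{"method": "arm_command", "body": {
  "targets": [
    [-0.001, 0, 0, 0, -0.001, 0],
    [-0.001, 0, 0, 0, -0.001, 0],
    [0, 0, 0, 0, 0, 0],
    [0, 0, 0, 0, 0, 0]
  ]
}}

```text
clock: 26.17
eef_pos: [611.5, 1.2, 52.1]
tcp_rot: [3.14, -0.001, -1.757]
contact_force: [-15.6, -9.4, 16.6]
opening: 0.148
```

```bash
python3 tilt.py
```

```text
turn needed (tool) [ 0.0011 -0.0007  0.0007]
F tool [ 12.1  13.6 -16.6] pos tool-deck [56.81 52.17] 52.09 M [-1.88  2.39  0.18]
```

Request:
{"method": "arm_command", "body": {
  "targets": [
    [0, 0, -0.0006, 0, 0, 0],
    [0, 0, -0.0006, 0, 0, 0],
    [0, 0, 0, 0, 0, 0],
    [0, 0, 0, 0, 0, 0]
  ]
}}

```text
clock: 26.5
eef_pos: [611.5, 1.2, 52.2]
tcp_rot: [3.14, -0.001, -1.757]
contact_force: [-9.7, -8.9, 4.7]
opening: 0.144
```

```bash
python3 tilt.py
```

```text
turn needed (tool) [ 0.0011 -0.0005  0.0005]
F tool [10.5  7.9 -4.7] pos tool-deck [56.82 52.22] 52.17 M [-1.81  1.71  0.14]
```

Request:
{"method": "arm_command", "body": {
  "targets": [
    [0, 0, -0.0005, 0, 0, 0],
    [0, -0.001, 0, 0, 0, 0],
    [0, 0, 0, 0, 0, 0],
    [0, 0, 0, 0, 0, 0]
  ]
}}

```text
clock: 26.83
eef_pos: [611.5, 1.3, 52.2]
tcp_rot: [3.138, -0.001, -1.757]
contact_force: [-11.5, -6.9, 3.0]
opening: 0.145
```

```bash
python3 tilt.py
```

```text
turn needed (tool) [ 0.0031 -0.0007  0.0006]
F tool [ 8.9 10.1 -3. ] pos tool-deck [56.84 52.28] 52.23 M [-1.64  1.95  0.1 ]
```

Request:
{"method": "arm_command", "body": {
  "targets": [
    [-0.0005, -0.001, -0.0003, 0, 0, 0],
    [0, 0, 0, 0, 0, 0],
    [0, 0, 0, 0, 0, 0],
    [0, 0, 0, 0, 0, 0]
  ]
}}

```text
clock: 27.17
eef_pos: [611.6, 1.3, 52.3]
tcp_rot: [3.137, -0.001, -1.757]
contact_force: [-14.9, -9.4, 5.8]
opening: 0.147
```

```bash
python3 tilt.py
```

```text
turn needed (tool) [ 0.005  -0.0014  0.0006]
F tool [12.  12.9 -5.7] pos tool-deck [56.89 52.28] 52.26 M [-1.91  2.28  0.1 ]
```

Request:
{"method": "arm_command", "body": {
  "targets": [
    [0, 0, 0, 0.005, -0.0014, 0],
    [0, 0, 0, 0, 0, 0],
    [0, 0, 0, 0, 0, 0]
  ]
}}

```text
clock: 27.42
eef_pos: [611.7, 1.2, 52.3]
tcp_rot: [-3.141, 0.0, -1.757]
contact_force: [-13.6, -9.1, 5.1]
opening: 0.147
```

```bash
python3 tilt.py
```

```text
turn needed (tool) [-0.0002  0.      0.0006]
F tool [11.5 11.6 -5.1] pos tool-deck [56.97 52.27] 52.3 M [-1.89  2.48  0.06]
```

Request:
{"method": "arm_command", "body": {
  "targets": [
    [-0.0003, -0.0012, 0, 0.001, -0.0005, 0],
    [0, 0, 0, 0, 0, 0],
    [0, 0, 0, 0, 0, 0]
  ]
}}

```text
clock: 27.67
eef_pos: [611.6, 1.3, 52.3]
tcp_rot: [3.14, -0.0, -1.757]
contact_force: [-18.7, -10.0, 8.1]
opening: 0.147
```

```bash
python3 tilt.py; python3 look.py j scene 190 200 80 65 8
```

```text
turn needed (tool) [ 0.0014 -0.0001  0.0006]
F tool [13.3 16.5 -8.1] pos tool-deck [56.94 52.27] 52.27 M [-2.04  3.18  0.13]
27.7167 [611.61955764   1.27632944  52.21405712] [ 3.14019223e+00 -5.65249744e-05 -1.75734101e+00] [-19.6476293   -9.82372362   8.28153595] 0.15172672712618357
```

View pics/scene_j.png

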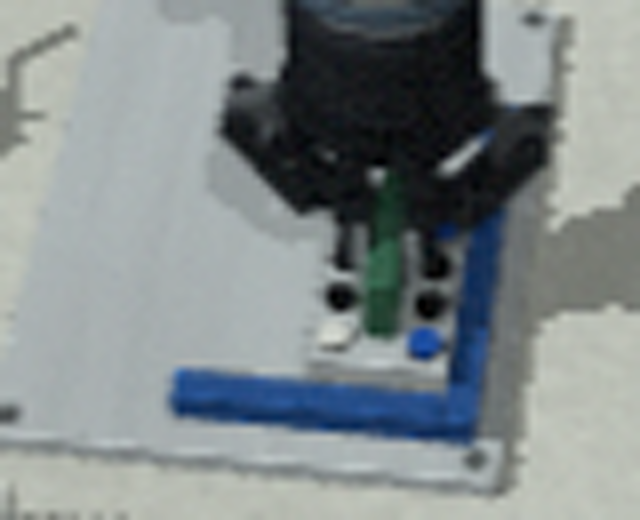

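The block sits in the corner. With friction from both the plate and the long fence, the x contact is not certain, so I'll ease y and the weight, press x alone, then press y again.

Request:
{"method": "arm_command", "body": {
  "targets": [
    [0.002, 0, -0.0006, 0, 0, 0],
    [0.0003, 0, -0.0006, 0, 0, 0],
    [0, 0, 0, 0, 0, 0],
    [0, 0, 0, 0, 0, 0]
  ]
}}

```text
clock: 28.05
eef_pos: [611.9, 0.8, 52.6]
tcp_rot: [3.141, 0.003, -1.758]
contact_force: [-12.2, -0.1, -4.2]
opening: 0.149
```

```bash
python3 tilt.py
```

```text
turn needed (tool) [ 0.0006  0.0027 -0.0001]
F tool [ 2.3 12.   4.2] pos tool-deck [57.25 51.91] 52.57 M [-0.04  2.49  0.11]
```

Request:
{"method": "arm_command", "body": {
  "targets": [
    [0, 0, 0.0004, 0, 0.002, 0],
    [0, -0.001, 0, 0.001, 0, 0],
    [-0.001, 0, 0, 0, -0.001, 0],
    [-0.001, 0, 0, 0, -0.001, 0],
    [0, 0, 0, 0, 0, 0],
    [0, 0, 0, 0, 0, 0]
  ]
}}

```text
clock: 28.55
eef_pos: [611.9, 1.1, 52.5]
tcp_rot: [3.14, 0.0, -1.757]
contact_force: [-18.3, -8.0, 5.6]
opening: 0.145
```

```bash
python3 tilt.py
```

```text
turn needed (tool) [0.0018 0.0001 0.0006]
F tool [11.3 16.5 -5.6] pos tool-deck [57.24 52.21] 52.48 M [-1.57  3.41  0.16]
```

Request:
{"method": "arm_command", "body": {
  "targets": [
    [0.002, 0.0025, 0, 0, 0, 0],
    [0, 0, 0.0006, 0, 0.001, 0],
    [0, 0, 0.0006, 0, 0, 0],
    [0, 0, 0, 0, 0, 0],
    [0, 0, 0, 0, 0, 0]
  ]
}}

```text
clock: 28.97
eef_pos: [611.5, 1.0, 52.1]
tcp_rot: [-3.139, 0.002, -1.758]
contact_force: [-13.4, -1.7, 5.8]
opening: 0.15
```

```bash
python3 tilt.py
```

```text
turn needed (tool) [-0.0027  0.0018 -0.0001]
F tool [ 4.1 12.8 -5.8] pos tool-deck [56.87 51.97] 52.15 M [-0.31  2.35  0.06]
```

Request:
{"method": "arm_command", "body": {
  "targets": [
    [0, 0, 0, -0.003, 0.001, 0],
    [0, 0, 0, 0, 0, 0],
    [0, 0, 0, 0, 0, 0]
  ]
}}

```text
clock: 29.22
eef_pos: [611.5, 0.9, 52.2]
tcp_rot: [3.141, 0.001, -1.758]
contact_force: [-13.9, -1.4, 6.3]
opening: 0.146
```

```bash
python3 tilt.py
```

```text
turn needed (tool) [ 0.0003  0.0008 -0.    ]
F tool [ 3.9 13.4 -6.3] pos tool-deck [56.9  51.93] 52.2 M [-0.28  2.33  0.1 ]
```

Request:
{"method": "arm_command", "body": {
  "targets": [
    [-0.001, 0, -0.0003, 0, -0.001, 0],
    [-0.001, 0, -0.0003, 0, -0.001, 0],
    [0, 0, 0, 0, 0, 0],
    [0, 0, 0, 0, 0, 0]
  ]
}}

```text
clock: 29.55
eef_pos: [611.7, 1.2, 52.3]
tcp_rot: [3.141, 0.0, -1.757]
contact_force: [-12.5, -9.7, 2.1]
opening: 0.148
```

```bash
python3 tilt.py
```

```text
turn needed (tool) [0.0003 0.0005 0.0007]
F tool [11.8 10.5 -2.1] pos tool-deck [57.02 52.27] 52.33 M [-1.96  2.31  0.1 ]
```

Request:
{"method": "arm_command", "body": {
  "targets": [
    [-0.0005, -0.0005, -0.0003, 0.0005, 0, 0],
    [-0.0004, -0.0005, -0.0001, 0.0005, 0, 0],
    [0, 0, 0, 0, 0, 0],
    [0, 0, 0, 0, 0, 0],
    [0, 0, 0, 0, 0, 0]
  ]
}}

```text
clock: 29.97
eef_pos: [611.7, 1.4, 52.4]
tcp_rot: [3.14, -0.001, -1.757]
contact_force: [-15.1, -13.9, 3.4]
opening: 0.149
```

```bash
python3 tilt.py; python3 look.py k scene 115 140 140 120 5
```

```text
turn needed (tool) [ 0.0014 -0.0007  0.0009]
F tool [16.5 12.3 -3.3] pos tool-deck [57.   52.38] 52.36 M [-2.52  2.69  0.12]
30.0167 [611.69107456   1.33992012  52.34054909] [ 3.14017338e+00 -7.06638429e-04 -1.75709435e+00] [-14.9724561  -14.08080708   1.75170116] 0.14437903224683354
```

View pics/scene_k.png

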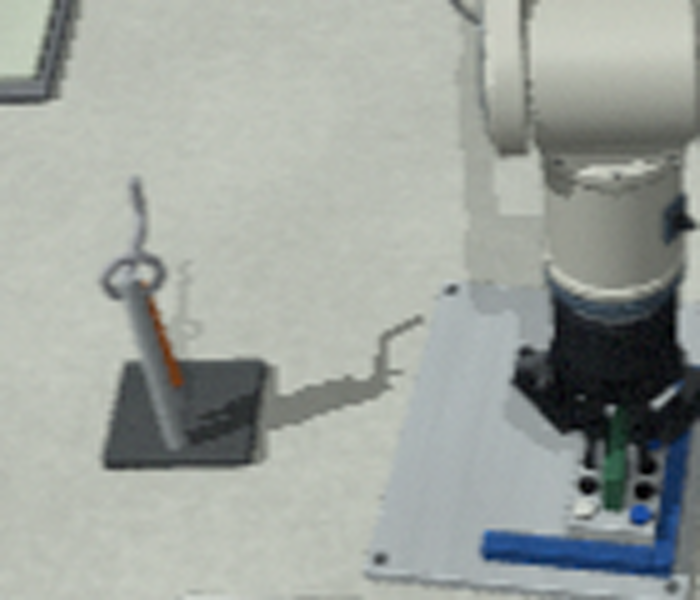

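The key hangs at rest on the hook, and the block is held in the corner. One more check, that the long side is flush: a small yaw wiggle.

Request:
{"method": "arm_command", "body": {
  "targets": [
    [0, 0, 0, 0, 0, 0.006],
    [0, 0, 0, 0, 0, 0],
    [0, 0, 0, 0, 0, 0]
  ]
}}

```text
clock: 30.27
eef_pos: [611.7, 1.4, 52.4]
tcp_rot: [3.14, -0.001, -1.763]
contact_force: [-14.5, -14.1, 2.3]
opening: 0.149
```

```bash
python3 tilt.py
```

```text
turn needed (tool) [ 0.0013 -0.0009 -0.0046]
F tool [16.6 11.5 -2.3] pos tool-deck [56.99 52.38] 52.36 M [-2.53  2.68  0.38]
```

Request:
{"method": "arm_command", "body": {
  "targets": [
    [0, 0, 0, 0, 0, -0.012],
    [0, 0, 0, 0, 0, 0],
    [0, 0, 0, 0, 0, 0]
  ]
}}

```text
clock: 30.52
eef_pos: [611.7, 1.3, 52.4]
tcp_rot: [3.14, -0.001, -1.752]
contact_force: [-14.8, -13.9, 2.3]
opening: 0.148
```

```bash
python3 tilt.py
```

```text
turn needed (tool) [ 0.0014 -0.0005  0.0062]
F tool [16.4 12.1 -2.3] pos tool-deck [57.02 52.34] 52.37 M [-2.59  2.68 -0.24]
```

Request:
{"method": "arm_command", "body": {
  "targets": [
    [0, 0, 0, 0, 0, -0.008],
    [0, 0, 0, 0, 0, 0],
    [0, 0, 0, 0, 0, 0]
  ]
}}

```text
clock: 30.77
eef_pos: [611.8, 1.3, 52.4]
tcp_rot: [3.14, -0.0, -1.745]
contact_force: [-13.8, -13.1, 3.2]
opening: 0.146
```

```bash
python3 tilt.py
```

```text
turn needed (tool) [ 0.0014 -0.0003  0.0134]
F tool [15.3 11.3 -3.2] pos tool-deck [57.04 52.37] 52.38 M [-2.64  2.64 -0.6 ]
```

Request:
{"method": "arm_command", "body": {
  "targets": [
    [0, 0, 0, 0, 0, 0.014],
    [0, 0, 0, 0, 0, 0.014],
    [0, 0, 0, 0, 0, 0],
    [0, 0, 0, 0, 0, 0]
  ]
}}

```text
clock: 31.1
eef_pos: [611.7, 1.3, 52.4]
tcp_rot: [3.14, -0.001, -1.77]
contact_force: [-15.7, -12.6, 1.9]
opening: 0.147
```

```bash
python3 tilt.py
```

```text
turn needed (tool) [ 0.0013 -0.001  -0.0118]
F tool [15.4 12.9 -1.9] pos tool-deck [57.01 52.38] 52.37 M [-2.51  2.68  0.76]
```

The yaw moment is a linear spring in both directions (zero near -1.757) with no hysteresis, so the block is held flush. Return to the middle, trim the tilt, and check.

Request:
{"method": "arm_command", "body": {
  "targets": [
    [0, 0, 0, 0.001, -0.0005, -0.012],
    [0, 0, 0, 0, 0, 0],
    [0, 0, 0, 0, 0, 0],
    [0, 0, 0, 0, 0, 0],
    [0, 0, 0, 0, 0, 0],
    [0, 0, 0, 0, 0, 0]
  ]
}}

```text
clock: 31.6
eef_pos: [611.7, 1.4, 52.4]
tcp_rot: [3.141, -0.0, -1.759]
contact_force: [-14.8, -13.4, 2.4]
opening: 0.152
```

```bash
python3 tilt.py; python3 look.py l scene 0 0 512 384 1; python3 - <<'E'
from h import *
import pickle
S=pickle.load(open('scene_l.pkl','rb'));S0=pickle.load(open('scene0.pkl','rb'))
d=cv2.absdiff(S['image'],S0['image']).max(2)
for n,(x,y,w,h) in dict(jar=(330,230,30,35),tip=(143,252,52,45),beaker=(337,160,22,30)).items(): print(n,(d[y:y+h,x:x+w]>25).sum())
E
```

```text
turn needed (tool) [ 0.0004 -0.0003 -0.0009]
F tool [15.9 12.  -2.4] pos tool-deck [56.99 52.39] 52.35 M [-2.58  2.77  0.24]
31.65 [611.71628829   1.33497622  52.35712145] [ 3.14122460e+00 -2.75103169e-04 -1.75886870e+00] [-14.7524826  -13.2585304    2.31760034] 0.1473216271478784
jar 0
tip 0
beaker 381
```

View pics/scene_l.png

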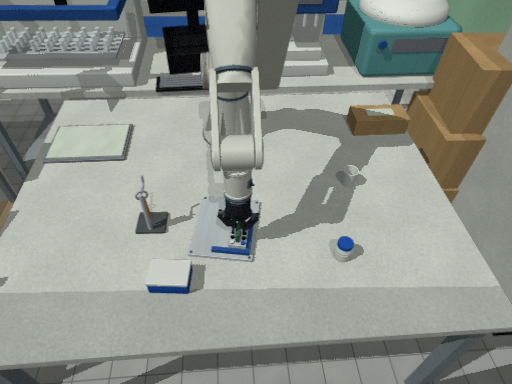

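The view shows the key on the hook (145,210) and the block in the corner (238,238). The jar and tip box are pixel-identical to the start. The beaker is still at (350,175); the pixel changes there look like the arm's shadow. Handing in.

```bash
python3 -c "
from h import *
print(r.sign_off())"
```

```text
the job is handed in; nothing more can be done
None
```

I hung the key by its eye on the hook and let go, then pressed the vial block home in the corner. I handed the job in at about 31.7 s, still holding the block.

**Key:** The pictures at 9.8, 30.0 and 31.7 s show it hanging by its eye, resting against or beside the post.

**Block:**
- **Push:** The last reading was about 12 N towards the short fence, 16 N towards the long fence and a light load on the plate. The tool was level to within 0.001 rad.
- **Position:** The measured centre was deck (57.0, 52.4) mm against the home position of (58, 52). That is within the roughly 2 mm calibration error, so I relied on contact force. Pressing towards the short fence with almost no load on the plate, it held firm. Turning the block slightly each way met an even spring, so it is flush with the long fence.

**Other items:** The jar and tip box match the first picture exactly. The beaker area differed from the first picture. The beaker stands at the same pixel position, so I put that down to the arm's shadow and did not check it further.

**Less certain:** The tool height read 52.35 mm, against 52.0–52.2 when the block was first set down. I took this as grip or measurement scatter. A lift of a few tenths of a millimetre, held by friction at the fences, can't be fully ruled out. In one earlier try at seating it, the tool did rise to 52.9 mm. I eased off, pressed it back down to 52.0 and pressed it home again.

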